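Shut the draught shield and tare the silversmith's balance

TASK

Zero the balance for the empty silver dish on its pan: with the fingertips, gently draw the draught shield's sliding top door forward by its black ledge until it is fully shut, then press the blue tare key lightly all the way down, let it spring back up and draw the hand away. Press no other key, and leave the dish and the things standing round the balance where they are; nothing is to be picked up.

Things in the scene. Friction and masses are not known exactly. Their poses are not given: they have to be found in the camera images.
- balance: White precision balance, fixed on the bench. Origin on the bench surface; x points from its front (keys) to its rear, y left, z up. Body x -160 to 185 mm, 210 mm wide. Key strip 40 mm high, x -160 to -105; sloping display to 62 mm height; glass draught shield x -35 to 145 mm, 180 mm wide, 165 mm high, 98 mm behind the key centres; rear tower as high.
- top_door (a joint): Sliding glass door on the draught shield, 180 x 178 x 6 mm, grey frame, its top face 172 mm above the bench. 0 = fully shut (against a stop), positive = metres slid back along the balance's x axis, at most 0.10. Cannot be lifted, resists with about 1.2 N, stays where it is left.
- ledge (a point): Black finger ledge near the door's front edge, moving with it: a bar 110 mm wide (balance's y), 18 mm above the door's top face; a 30 degree ramp in front, an upright rear face. The point is the middle of the rear face's top edge, 190 mm above the bench. Fingertips lowered just behind it (larger balance x), between its top and the glass 18 mm below, can draw the door forward. Axes as the balance.
- key_tare (a joint): Blue tare key's travel: 0 = up, 0.004 m = fully down. Springs back up; needs about 1.5 N to start and 3.5 N fully down.
- tare_top (a point): Centre of the top face of the blue tare key (26 mm along the balance's x, 34 mm along y), 49 mm above the bench when up; moves straight down. Third from the left (+y) of four keys in a row along the balance's y, 46 mm apart: red power, grey menu, blue tare, grey print.
- key_power (a joint): Red power key's travel (leftmost), 0 = up, 0.004 m = down. Leave alone.
- key_menu (a joint): Grey menu key's travel (between red and blue), 0 = up, 0.004 m = down. Leave alone.
- key_print (a joint): Grey print key's travel (rightmost), 0 = up, 0.004 m = down. Leave alone.
- dish: Small round silver dish, 72 mm across the rim, 22 mm high, standing loose on the steel pan inside the glass shield; origin under its centre, 75 mm above the bench. Leave alone.
- weight: Brass knob weight, 34 mm across, 48 mm high, loose on the bench beside the balance; origin under its centre. Leave alone.
- candlestick: Small brass candlestick, foot 72 mm across, 82 mm high, loose on the bench beside the balance; origin under its centre. Leave alone.
- jar: Amber glass jar with a black cap, 48 mm across, 75 mm high, loose on the bench beside the balance; origin under its centre. Leave alone.

How it is judged:
By the outcome, as a careful person would: the job done as asked, in the order asked, and still so for the second after the job is handed in, with the robot touching nothing.
It also fails if it takes over 48 s, if anything falls off the work surface, if the arm or the gripper's body presses on something with over 40 N, if the wrist force passes 120 N, or if a joint passes its speed limit or range.

ROBOT

A 7-joint arm with a two-finger parallel gripper is mounted at the origin on the work surface. World frame = base frame: x ahead of the robot, y to its left, z up, the work surface at z = 0. Lengths are in m, angles in rad, forces in N, time in s.
With the tool pointing down it reaches from about 0.425 to 0.875 m from the base axis. Payload 4.7 kg.
Tool frame: the origin (TCP) lies midway between the tips of the shut fingers; the grasp point (between the pads) lies 19 mm behind it; x points along the fingers, z is the direction in which the jaws open and shut, and the axes are right-handed (so a half turn about x gives the same grasp; the last joint's range is limited). The gripper opens to 87 mm and grips with 3 to 60 N. Pads are 19 mm wide; open, the fingers measure 117 mm over their backs; the gripper's body (75 mm by 190 mm) begins 51 mm behind the grasp point.
Start: joints at [-1.222, 0.321, -0.07, 1.45, 0.023, 1.371, -0.057], TCP at [0.214, 0.614, 0.223] pointing down, gripper open.
Joint ranges: [-2.86, 2.86], [-0.3, 2.09], [-1.38, 1.24], [0.06, 2.45], [-1.56, 4.7], [0.09, 2.05], [-2.69, 2.69]. Speed limits (rad/s): [2.57, 2.57, 3.14, 3.14, 3.14, 3.14, 3.14].

INTERFACE

Orientations are given as a rotation vector (axis times angle).
In Python, from bench import ctrl, vision, close_job gives the robot as it stands. The module is installed in compiled form; this text tells all that it offers.
- The arm moves only by the tool servo_tool, never from a script. Its argument "commands" is a list that holds one entry, the list of rows, each a list of 7 numbers: the turn, a rotation vector about the tool's x, y, z in degrees, then the shift along the tool's x, y, z in mm, then the finger opening in mm, from 0 to 87. In form: [[[wx, wy, wz, x, y, z, grip], ...]]. A call has 1 to 5 rows; each row is the pose to reach, as a shift and turn from the pose commanded when the call began, along the tool's axes at that moment; what a row does not reach only later rows make up. A row lasts 1/8 s, in which the tool goes at most 62.5 mm and 10.7 degrees, less where a joint would pass 70% of its speed; a pose out of reach is approached as far as the arm can. A call with a gripper value outside its range is refused whole. The fingers move at their own pace and stop on an object; "newtons" is the grip in N (left out, the last holds). Time passes only in rows, so rows that repeat a pose let the fingers close. It gives the time, the measured TCP pose, the force and the opening at its end, in the units of the state.
- ctrl.get_state(): the state, without advancing time (a new reading comes with each control period).
- vision.get_image(name): name is "side" or "top" or "wrist"; returns the picture (420x560x3 uint8, red, green, blue); there is no depth.
- vision.camera_info(name): a dict with "fov_y" (degrees; the focal length in pixels is half the picture's height over the tangent of half this angle, whatever the lens; pixels are square), "cx", "cy" (the principal point, pixels), "dist" ([k1, k2, p1, p2, k3] as OpenCV has them; the pictures are not rectified), "pose" (4x4, takes a point from camera to world coordinates). Camera axes: x right, y down, z forward; pixel columns grow to the right and rows downward; lengths in m; the calibration is good to about 2 mm. A picture is of the moment at which its call begins: read the wrist's pose just before it. camera_info takes no time and is no camera call; for the wrist camera it gives the pose at the moment of the call.
- close_job(): hands the job in, once; it reports no verdict.
The state is a dict: "time": time; "joint_positions": joint angles; "qd": joint speeds; "joint_torque": joint torques, N m; "position": TCP position; "tool_rot": TCP orientation; "ft_force": force on the tool from outside, world axes, zero at the start; "torque": the same for the moment, N m; "grip_width": opening from 0.0 (shut) to 1.0 (fully open).
Only numpy, scipy, OpenCV 4.12 (cv2) and the standard library are available. Lean on these libraries where they do the work, as an engineer would, in place of code of your own. Each camera call takes 0.05 s, during which the arm holds its last target. There are 200 camera calls.

## Working session

There is one attempt and no reset: what is moved stays moved. The work goes in short steps, Python scripts to look and compute and a tool call to move; the robot and the scene stay as the last step left them, time stands still between calls to the robot, and variables do not carry over. Pictures are saved under pics/ and viewed, about 8 in all and at most 12, crops included, and the job is handed in when it is done.

Besides the shell and the picture viewer there is one more tool, called after "Emit:" by a JSON object that holds its "name" and its "arguments". servo_tool: Moves the arm, as the interface text tells. Its arguments: {"type":"object","properties":{"commands":{"type":"array"},"newtons":{"type":"number"}},"required":["commands"]}

```bash
mkdir -p pics
cat > h.py <<'E'
import numpy as np, cv2
from scipy.spatial.transform import Rotation as R
from bench import ctrl, vision, close_job
def K(i):
    f=210/np.tan(np.radians(i["fov_y"])/2); return np.array([[f,0,i["cx"]],[0,f,i["cy"]],[0,0,1.]])
def grab(n,fn=None):
    i=vision.camera_info(n); im=vision.get_image(n)[:,:,::-1].copy()
    if fn: cv2.imwrite("pics/"+fn,im)
    return im,i
def ray(i,uv):
    p=cv2.undistortPoints(np.array([[uv]],float),K(i),np.array(i["dist"],float))[0,0]
    T=np.array(i["pose"]); return T[:3,3],T[:3,:3]@np.array([p[0],p[1],1])
def onz(i,uv,z):
    o,d=ray(i,uv); return o+d*(z-o[2])/d[2]
def tri(a,b):
    (o1,d1),(o2,d2)=a,b; A=np.stack([d1,-d2],1); s=np.linalg.lstsq(A,o2-o1,rcond=None)[0]
    p,q=o1+d1*s[0],o2+d2*s[1]; return (p+q)/2,np.linalg.norm(p-q)
def proj(i,P):
    T=np.linalg.inv(np.array(i["pose"])); return cv2.projectPoints(np.array(P,float).reshape(-1,3),cv2.Rodrigues(T[:3,:3])[0],T[:3,3],K(i),np.array(i["dist"],float))[0][:,0]
E
python3 - <<'E'
from h import *
s=ctrl.get_state(); print(s)
for n in("side","top","wrist"):
    im,i=grab(n,n+"0.png"); print(n,np.round(i["pose"],3).tolist(),i["fov_y"])
a=[cv2.imread(f"pics/{n}0.png") for n in("side","top","wrist")]
E
```

```text
{'time': 0.0, 'joint_positions': array([-1.22189281,  0.32183962, -0.07009869,  1.45168888,  0.02261462,
        1.37081538, -0.05691222]), 'qd': array([-0.00120135, -0.0015456 , -0.00058101,  0.00043377, -0.00123938,
        0.00144276,  0.00033793]), 'joint_torque': array([-4.45822079e-04, -4.91301155e+01, -4.04478852e-01, -3.12523699e+01,
       -6.41467050e-02,  4.37637186e-02,  1.58241860e-04]), 'position': array([0.21343717, 0.61335618, 0.22144389]), 'tool_rot': array([-0.96038178,  1.35075276,  0.95835233]), 'ft_force': array([-0.42508891,  0.40161432, -1.15777688]), 'torque': array([-0.02739147, -0.07155467,  0.01704251]), 'grip_width': 0.9977011577608282}
side [[0.856, -0.287, 0.43, 0.205], [-0.517, -0.467, 0.717, -0.569], [-0.005, -0.836, -0.548, 0.589], [0.0, 0.0, 0.0, 1.0]] 54.13119190731083
top [[0.026, -0.994, 0.108, 0.424], [-1.0, -0.028, -0.012, 0.048], [0.015, -0.107, -0.994, 1.324], [0.0, 0.0, 0.0, 1.0]] 43.43615195509863
wrist [[0.328, 0.912, 0.246, 0.147], [0.945, -0.316, -0.088, 0.637], [-0.002, 0.261, -0.965, 0.385], [0.0, 0.0, 0.0, 1.0]] 70.67990967140095
```

View pics/top0.png

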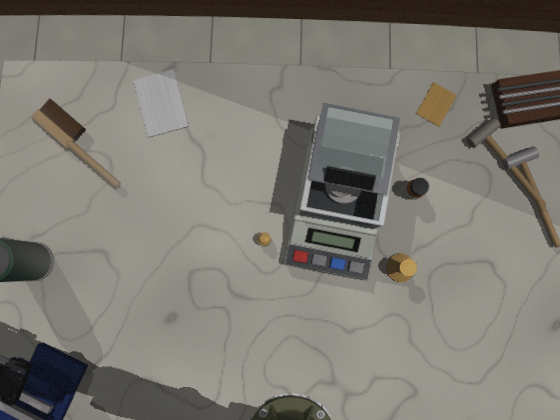

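View pics/side0.png

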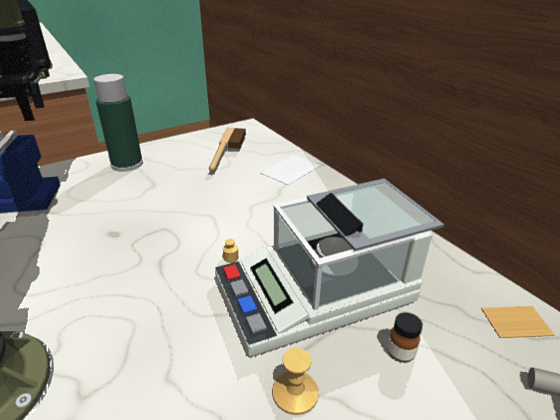

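Top view: the red key is at (300,256), the blue key at (338,264), and the black ledge at about (350,178), with the door roughly half open. In the side view the blue key is at (248,304) and the ledge at (340,214). The weight, candlestick and jar stand beside the balance. Next I measure from both views.

```bash
cat > m.py <<'E'
from h import *
def big(m,roi):
    k=np.zeros_like(m); x0,y0,x1,y1=roi; k[y0:y1,x0:x1]=m[y0:y1,x0:x1]
    c=max(cv2.findContours(k,0,2)[0],key=cv2.contourArea); M=cv2.moments(c); return c,(M["m10"]/M["m00"],M["m01"]/M["m00"])
def col(im,c):
    h=cv2.cvtColor(im,40); 
    if c=="b": return cv2.inRange(h,(100,130,60),(130,255,255))
    if c=="r": return cv2.inRange(h,(0,150,80),(8,255,255))|cv2.inRange(h,(172,150,80),(180,255,255))
    return cv2.inRange(im,(0,0,0),(38,38,38))
E
python3 - <<'E'
from m import *
t=cv2.imread("pics/top0.png"); s=cv2.imread("pics/side0.png"); it=vision.camera_info("top"); is_=vision.camera_info("side")
R1={"b":(280,240,380,285),"r":(280,240,380,285),"k":(318,160,385,200)}
R2={"b":(215,255,280,340),"r":(215,255,280,340),"k":(310,185,370,245)}
P={}
for c in "brk":
    ct,u=big(col(t,c),R1[c]); cs,v=big(col(s,c),R2[c])
    p,e=tri(ray(it,u),ray(is_,v)); P[c]=p
    print(c,np.round(u,1),cv2.contourArea(ct),np.round(v,1),cv2.contourArea(cs),np.round(p,4),round(e,4))
    if c=="k":
        for q in (ct,cs): print(cv2.boxPoints(cv2.minAreaRect(q)).round(1).tolist())
d=P["b"]-P["r"]; print("dist",np.linalg.norm(d)); y=-d[:2]/np.linalg.norm(d[:2]); x=np.array([y[1],-y[0]]); print("yaw",np.degrees(np.arctan2(x[1],x[0])))
b=onz(it,big(col(t,"b"),R1["b"])[1],.049); r=onz(it,big(col(t,"r"),R1["r"])[1],.049); print(b,r,np.linalg.norm(b-r))
dk=P["k"][:2]-P["b"][:2]; print("ledge in balance axes from tare", dk@x, dk@y)
E
```

```text
b [337.2 263.2] 127.0 [247.  304.3] 226.0 [ 0.4395 -0.1004  0.0433] 0.0019
r [299.9 256.1] 116.5 [231.4 272.1] 160.5 [ 0.4543 -0.0093  0.0433] 0.0019
k [348.7 178.7] 602.0 [339.6 214.8] 782.0 [ 0.6265 -0.1091  0.1756] 0.0064
[[323.5, 181.0], [326.0, 167.1999969482422], [374.70001220703125, 176.1999969482422], [372.20001220703125, 190.0]]
[[315.5, 204.5], [329.0, 191.0], [364.5, 226.5], [351.0, 240.0]]
dist 0.0923042019196776
yaw -9.234122878703545
[ 0.43854885 -0.09936042  0.049     ] [ 0.45330162 -0.00869129  0.049     ] 0.09186149908632957
ledge in balance axes from tare 0.18601130973159144 0.021399513371416864
```

```bash
cat >> m.py <<'E'
YAW=np.radians(-9.25); X=np.array([np.cos(YAW),np.sin(YAW),0]); Y=np.array([-np.sin(YAW),np.cos(YAW),0])
def state():
    s=ctrl.get_state(); r=R.from_rotvec(s["tool_rot"]); return s,np.array(s["position"]),r
def go(P):
    s,p,r=state(); M=np.stack([[0,0,-1],np.cross(Y,[0,0,-1]),Y],1)
    if (r.as_matrix()[:,2]@Y)<0: M[:,1:]*=-1
    print("turn deg",np.degrees((r.inv()*R.from_matrix(M)).as_rotvec()).round(2),"shift mm",(r.inv().apply(np.array(P)-p)*1000).round(1))
    print(np.round(p,4),np.round(s["ft_force"],2),round(s["time"],2))
E
python3 - <<'E'
from m import *
it=vision.camera_info("top")
a=onz(it,(350.3,171.7),.19); f=onz(it,(347.9,185.5),.172)
print("rear edge",a,"front",f,"L", np.linalg.norm(onz(it,(326,167.2),.19)-onz(it,(374.7,176.2),.19)))
t=np.array([.4387,-.0995,.049]); print("from tare x,y:",(a-t)@X,(a-t)@Y)
s,p,r=state(); print(r.as_matrix().round(3)); print("cam off tool",r.inv().apply(np.array(vision.camera_info("wrist")["pose"])[:3,3]-p))
go(a+X*.045+np.array([0,0,.12]))
E
```

```text
rear edge [ 0.63697748 -0.10861305  0.19      ] front [ 0.60914707 -0.10610786  0.172     ] L 0.1086756098220089
from tare x,y: 0.19716400737749185 0.02287708822358746
[[-0.    -0.944  0.329]
 [-0.001  0.329  0.944]
 [-1.    -0.    -0.001]]
cam off tool [-0.16317679  0.07099009  0.00037673]
turn deg [-9.93 -0.09 -0.  ] shift mm [ -87.4 -681.6 -535.2]
[0.2135 0.6135 0.2217] [ 0.47 -0.24  0.59] 0.15
```

Emit:
{"name": "servo_tool", "arguments": {"commands": [[[0,0,0,-40,0,-40,0],[0,0,0,-70,-20,-85,0],[-3,0,0,-87,-60,-130,0],[-6,0,0,-87,-100,-175,0],[-10,0,0,-87,-140,-220,0]]], "newtons": 20}}

```text
time: 0.78
position: [0.2741, 0.3582, 0.3097]
tool_rot: [-1.092, 1.279, 1.092]
ft_force: [1.2, -0.1, 0.9]
grip_width: 0.517
```

```bash
python3 -c "
from m import *
go(np.array([.637,-.1086,.31])+X*.045)"
```

```text
turn deg [0.2  0.04 0.02] shift mm [-4.000e-01 -4.768e+02 -4.041e+02]
[0.2741 0.3582 0.3097] [ 1.23 -0.13  0.91] 0.78
```

Emit:
{"name": "servo_tool", "arguments": {"commands": [[[0,0,0,0,-45,-40,0],[0,0,0,0,-90,-80,0],[0,0,0,0,-135,-120,0],[0,0,0,0,-180,-160,0],[0,0,0,0,-225,-200,0]]]}}

```text
time: 1.4
position: [0.4646, 0.1251, 0.3096]
tool_rot: [-1.09, 1.28, 1.091]
ft_force: [0.8, 0.6, 0.3]
grip_width: 0.019
```

Emit:
{"name": "servo_tool", "arguments": {"commands": [[[0,0,0,0,-45,-40,0],[0,0,0,0,-90,-80,0],[0,0,0,0,-135,-120,0],[0,0,0,0,-180,-160,0],[0,0,0,0,-220,-190,0]]]}}

```text
time: 2.02
position: [0.6515, -0.098, 0.3093]
tool_rot: [-1.09, 1.282, 1.089]
ft_force: [-0.1, 0.0, 0.2]
grip_width: 0.008
```

Emit:
{"name": "servo_tool", "arguments": {"commands": [[[0,0,0,0,0,0,0],[0,0,0,0,0,0,0]]]}}

```text
time: 2.28
position: [0.6503, -0.0953, 0.3089]
tool_rot: [-1.089, 1.281, 1.092]
ft_force: [0.2, 0.9, 0.5]
grip_width: 0.005
```

Run:
```python
from m import *
go(np.array([.637,-.1086,.31])+X*.045)
im,i=grab("wrist","w1.png"); print(proj(i,[[.637,-.1086,.19]]),ctrl.get_state()["grip_width"])
```

```text
turn deg [ 0.08  0.02 -0.08] shift mm [ -1.1 -34.  -15.3]
[ 0.6503 -0.0953  0.3089] [0.24 0.94 0.46] 2.27
[[262.46684376 194.45555735]] 0.006968169372225027
```

View pics/w1.png

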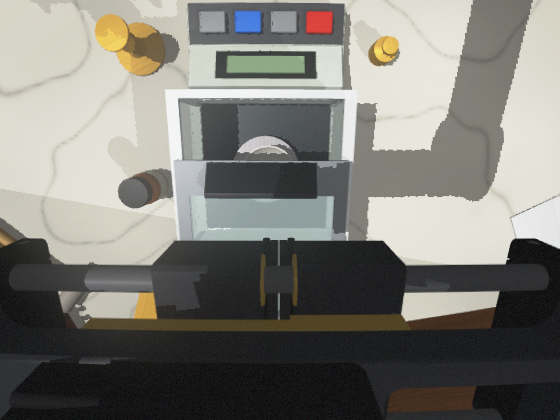

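The wrist view shows the ledge's rear edge at row ~196, columns 205–317, against a predicted (262,194), so they agree. The blue key is at (248,22). I'll check the heights against this view and plan the descent.

Run:
```python
from m import *
im=cv2.imread("pics/w1.png"); i=vision.camera_info("wrist"); it=vision.camera_info("top")
c,u=big(col(im,"k"),(200,160,325,202)); print(cv2.boundingRect(c),cv2.contourArea(c))
x,y,w,h=cv2.boundingRect(c)
print("rear edge tri",tri(ray(i,(x+w/2,y+h-.5)),ray(it,(350.3,171.7))), "planar",onz(i,(x+w/2,y+h-.5),.19))
c,u=big(col(im,"b"),(220,0,270,40)); print("blue",u,tri(ray(i,u),ray(it,(337.2,263.2))))
go(np.array([.637,-.1086,.180])+X*.028)
```

```text
Traceback (most recent call last):
  File "m.py", line 4, in big
    c=max(cv2.findContours(k,0,2)[0],key=cv2.contourArea); M=cv2.moments(c); return c,(M["m10"]/M["m00"],M["m01"]/M["m00"])
ValueError: max() iterable argument is empty
```

Run:
```python
from m import *
im=cv2.imread("pics/w1.png"); i=vision.camera_info("wrist"); it=vision.camera_info("top")
print(im[150:210:3,261].tolist())
k=cv2.inRange(im,(0,0,0),(62,62,62))
c,u=big(k,(200,164,325,204)); print(cv2.boundingRect(c),cv2.contourArea(c))
x,y,w,h=cv2.boundingRect(c)
print("rear edge tri",tri(ray(i,(x+w/2,y+h-.5)),ray(it,(350.3,171.7))), "planar",onz(i,(x+w/2,y+h-.5),.19))
c,u=big(col(im,"b"),(220,0,270,40)); print("blue",u,tri(ray(i,u),ray(it,(337.2,263.2))))
go(np.array([.637,-.1086,.180])+X*.028)
```

```text
[[144, 149, 150], [99, 103, 102], [97, 100, 99], [97, 100, 100], [84, 81, 79], [56, 57, 51], [58, 58, 56], [54, 53, 51], [58, 58, 55], [57, 54, 52], [57, 55, 55], [59, 57, 52], [55, 53, 51], [56, 57, 50], [57, 59, 54], [81, 80, 78], [120, 120, 112], [183, 183, 169], [160, 160, 144], [160, 159, 144]]
(226, 164, 91, 34) 2429.5
rear edge tri (array([ 0.61544999, -0.09254757,  0.30773135]), np.float64(0.0013198719098220046)) planar [ 0.64158747 -0.09962295  0.19      ]
blue (247.504625199362, 21.470813397129188) (array([ 0.43838875, -0.09994223,  0.04852439]), np.float64(0.0012538740153070036))
turn deg [ 0.14  0.07 -0.03] shift mm [129.5 -17.2 -16.2]
[ 0.6503 -0.0946  0.3095] [-0.34  1.04 -0.49] 2.33
```

Run:
```python
from m import *
im=cv2.imread("pics/w1.png"); i=vision.camera_info("wrist"); it=vision.camera_info("top")
g=im.max(2).astype(int); print(g[184,195:215].tolist(),g[184,308:325].tolist()); print(g[190:200,240].tolist(),g[190:200,290].tolist())
for v in (194,195.5): print(tri(ray(i,(261.3,v)),ray(it,(350.3,171.7))),onz(i,(261.3,v),.19))
```

```text
[195, 195, 193, 193, 178, 178, 176, 177, 175, 149, 87, 72, 73, 71, 71, 72, 71, 69, 70, 70] [46, 45, 49, 48, 47, 46, 46, 46, 54, 82, 90, 92, 91, 89, 90, 89, 89]
[62, 64, 58, 87, 87, 82, 74, 71, 106, 168] [52, 49, 47, 49, 52, 54, 51, 52, 80, 161]
(array([ 0.6381269 , -0.10953912,  0.18302267]), np.float64(0.00033005414957086875)) [ 0.63657505 -0.10886657  0.19      ]
(array([ 0.63802316, -0.10917183,  0.18738905]), np.float64(0.0011482542610730267)) [ 0.63804653 -0.10912359  0.19      ]
```

Emit:
{"name": "servo_tool", "arguments": {"commands": [[[0,0,0,15,-20,-16,0],[0,0,0,50,-20,-16,0],[0,0,0,80,-20,-16,0],[0,0,0,100,-20,-16,0],[0,0,0,105,-20,-16,0]]]}}

```text
time: 2.95
position: [0.6672, -0.1133, 0.2039]
tool_rot: [-1.09, 1.28, 1.093]
ft_force: [-0.4, 0.7, 0.8]
grip_width: 0.005
```

Run:
```python
from m import *
go(np.array([.6375,-.1086,.180])+X*.03)
a,_=grab("wrist"); b,i=grab("side"); cv2.imwrite("pics/c1.png",np.hstack([a[60:330,120:440],cv2.resize(b[130:330,230:450],None,fx=1.5,fy=1.35)]))
```

```text
turn deg [ 0.16  0.06 -0.07] shift mm [23.9  0.1 -0.1]
[ 0.6672 -0.1133  0.2039] [-0.42  0.71  0.85] 2.95
```

View pics/c1.png

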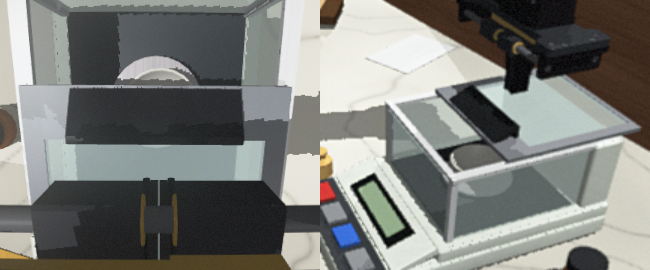

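The fingertips hang just behind the ledge, centred and clear of it in both views. Now I lower them.

Emit:
{"name": "servo_tool", "arguments": {"commands": [[[0,0,0,10,0,0,0],[0,0,0,16,0,0,0],[0,0,0,20,0,0,0],[0,0,0,23,0,0,0],[0,0,0,23,0,0,0]]]}}

```text
time: 3.68
position: [0.6677, -0.1149, 0.1813]
tool_rot: [-1.09, 1.281, 1.09]
ft_force: [0.0, 0.3, 0.6]
grip_width: 0.006
```

Emit:
{"name": "servo_tool", "arguments": {"commands": [[[0,0,0,0,4,0,0],[0,0,0,0,8,0,0],[0,0,0,0,12,0,0],[0,0,0,0,16,0,0],[0,0,0,0,20,0,0]]]}}

```text
time: 4.3
position: [0.6482, -0.1116, 0.1817]
tool_rot: [-1.091, 1.28, 1.09]
ft_force: [1.8, -0.2, -0.7]
grip_width: 0.007
```

Emit:
{"name": "servo_tool", "arguments": {"commands": [[[0,0,0,0,5,0,0],[0,0,0,0,10,0,0],[0,0,0,0,15,0,0],[0,0,0,0,20,0,0],[0,0,0,0,25,0,0]]]}}

```text
time: 4.92
position: [0.6232, -0.1075, 0.1817]
tool_rot: [-1.09, 1.28, 1.09]
ft_force: [1.3, -0.0, 1.0]
grip_width: 0.003
```

Run:
```python
from m import *
go([.6,-.1,.18])
a,_=grab("top"); b,i=grab("side"); cv2.imwrite("pics/c2.png",np.hstack([cv2.resize(a[90:290,270:420],None,fx=2,fy=2),cv2.resize(b[130:330,230:450],None,fx=2,fy=2)]))
```

```text
turn deg [0.07 0.01 0.02] shift mm [ 1.7 24.1  3.7]
[ 0.6232 -0.1075  0.1817] [ 1.31 -0.03  1.04] 4.92
```

View pics/c2.png

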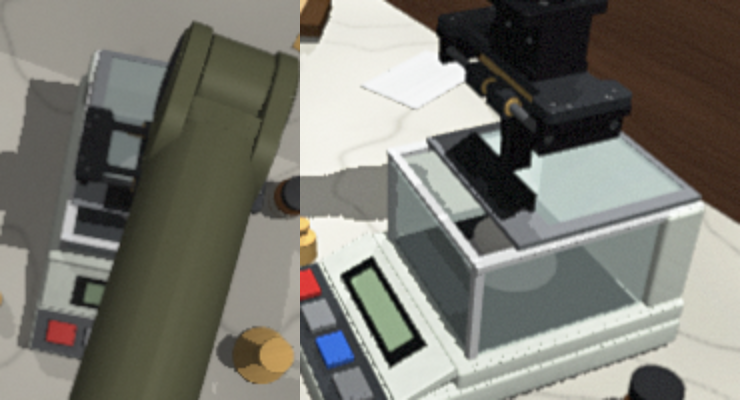

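The door follows the fingers. About 35–40 mm of gap remains.

Emit:
{"name": "servo_tool", "arguments": {"commands": [[[0,0,0,0,5,0,0],[0,0,0,0,10,0,0],[0,0,0,0,15,0,0],[0,0,0,0,20,0,0],[0,0,0,0,25,0,0]]]}}

```text
time: 5.65
position: [0.5983, -0.1036, 0.1815]
tool_rot: [-1.09, 1.281, 1.09]
ft_force: [0.8, 0.1, 0.7]
grip_width: 0.001
```

Emit:
{"name": "servo_tool", "arguments": {"commands": [[[0,0,0,0,2,0,0],[0,0,0,0,4,0,0],[0,0,0,0,6,0,0]]]}}

```text
time: 6.02
position: [0.5927, -0.1027, 0.1816]
tool_rot: [-1.09, 1.281, 1.09]
ft_force: [2.2, -0.6, 0.1]
grip_width: 0.005
```

Emit:
{"name": "servo_tool", "arguments": {"commands": [[[0,0,0,0,2,0,0],[0,0,0,0,4,0,0]]]}}

```text
time: 6.28
position: [0.5888, -0.1021, 0.1816]
tool_rot: [-1.09, 1.281, 1.09]
ft_force: [1.6, 0.2, -0.6]
grip_width: 0.009
```

Run:
```python
from m import *
go([.6,-.1,.18])
a,_=grab("wrist"); b,i=grab("side"); cv2.imwrite("pics/c3.png",np.hstack([a[0:300,100:420],cv2.resize(b[150:300,250:450],None,fx=2,fy=2)]))
```

```text
turn deg [0.07 0.   0.01] shift mm [  1.6 -10.8   3.8]
[ 0.5888 -0.1021  0.1816] [ 1.57  0.18 -0.57] 6.28
```

View pics/c3.png

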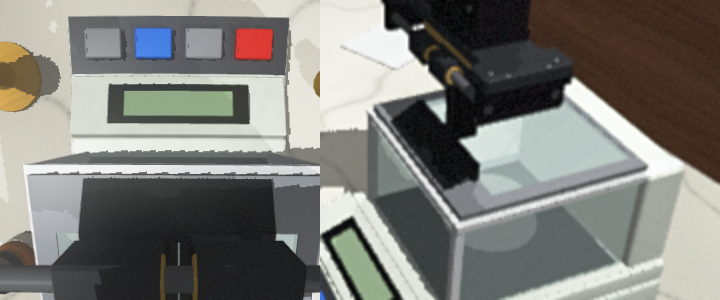

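The door is nearly shut, with only a few mm left at the front frame. I continue in small steps until the stop.

Emit:
{"name": "servo_tool", "arguments": {"commands": [[[0,0,0,0,1,0,0],[0,0,0,0,2,0,0]]]}}

```text
time: 6.62
position: [0.5869, -0.1018, 0.1816]
tool_rot: [-1.09, 1.281, 1.09]
ft_force: [0.8, 0.2, 0.9]
grip_width: 0.004
```

Emit:
{"name": "servo_tool", "arguments": {"commands": [[[0,0,0,0,1,0,0],[0,0,0,0,2,0,0]]]}}

```text
time: 6.88
position: [0.5849, -0.1014, 0.1816]
tool_rot: [-1.09, 1.281, 1.09]
ft_force: [1.4, 0.5, -1.1]
grip_width: 0.0
```

Emit:
{"name": "servo_tool", "arguments": {"commands": [[[0,0,0,0,1,0,0],[0,0,0,0,1,0,0]]]}}

```text
time: 7.12
position: [0.5837, -0.1012, 0.1816]
tool_rot: [-1.09, 1.281, 1.091]
ft_force: [1.5, 0.2, -0.0]
grip_width: 0.005
```

Emit:
{"name": "servo_tool", "arguments": {"commands": [[[0,0,0,0,1,0,0],[0,0,0,0,1,0,0]]]}}

```text
time: 7.38
position: [0.5836, -0.1012, 0.1816]
tool_rot: [-1.091, 1.28, 1.089]
ft_force: [3.8, 0.2, -2.0]
grip_width: 0.004
```

Emit:
{"name": "servo_tool", "arguments": {"commands": [[[0,0,0,0,1,0,0],[0,0,0,0,1,0,0]]]}}

```text
time: 7.62
position: [0.5835, -0.1012, 0.1817]
tool_rot: [-1.093, 1.278, 1.087]
ft_force: [7.0, -0.4, -4.7]
grip_width: 0.002
```

Emit:
{"name": "servo_tool", "arguments": {"commands": [[[0,0,0,0,1,0,0],[0,0,0,0,1,0,0]]]}}

```text
time: 7.88
position: [0.5835, -0.1012, 0.1818]
tool_rot: [-1.094, 1.277, 1.086]
ft_force: [9.5, -0.7, -6.4]
grip_width: 0.006
```

The door is at its stop: the TCP halted at x = 0.5835 while the force rose to 9.5 N. I back off and rise.

Emit:
{"name": "servo_tool", "arguments": {"commands": [[[0,0,0,0,-3,0,0],[0,0,0,0,-10,0,0],[0,0,0,-15,-10,0,0],[0,0,0,-40,-10,0,0],[0,0,0,-70,-10,0,0]]]}}

```text
time: 8.5
position: [0.5902, -0.1026, 0.2529]
tool_rot: [-1.09, 1.282, 1.091]
ft_force: [0.5, 0.8, 0.1]
grip_width: 0.007
```

Run:
```python
from m import *
go([.4385,-.0997,.25])
a,_=grab("wrist"); b,i=grab("side"); cv2.imwrite("pics/c4.png",np.hstack([a[0:300,100:420],cv2.resize(b[150:300,250:450],None,fx=2,fy=2)]))
```

```text
turn deg [ 0.05 -0.01 -0.06] shift mm [  3.1 150.3 -21.4]
[ 0.5902 -0.1026  0.2529] [0.47 0.78 0.11] 8.5
```

View pics/c4.png

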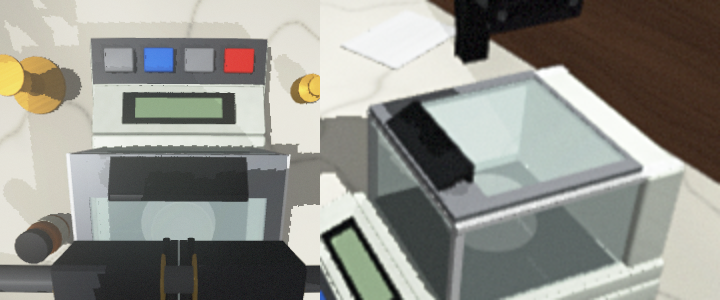

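The door is fully shut and flush with the front frame. Next I go over the blue key.

Emit:
{"name": "servo_tool", "arguments": {"commands": [[[0,0,0,0,40,-5,0],[0,0,0,0,80,-11,0],[0,0,0,0,120,-17,0],[0,0,0,0,150,-21,0],[0,0,0,0,150,-21,0]]]}}

```text
time: 9.22
position: [0.4378, -0.0993, 0.2519]
tool_rot: [-1.089, 1.278, 1.091]
ft_force: [0.6, -0.1, -0.5]
grip_width: 0.004
```

Emit:
{"name": "servo_tool", "arguments": {"commands": [[[0,0,0,50,0,0,0],[0,0,0,100,0,0,0],[0,0,0,140,0,0,0],[0,0,0,165,0,0,0],[0,0,0,165,0,0,0]]]}}

```text
time: 9.85
position: [0.4381, -0.0996, 0.085]
tool_rot: [-1.089, 1.286, 1.092]
ft_force: [0.2, -0.4, -0.1]
grip_width: 0.006
```

Run:
```python
from m import *
go([.4385,-.0997,.049])
a,_=grab("wrist"); b,i=grab("side"); cv2.imwrite("pics/c5.png",np.hstack([a[60:360,120:440],cv2.resize(b[220:370,190:350],None,fx=2,fy=2)]))
```

```text
turn deg [ 0.04 -0.13 -0.24] shift mm [36.  -0.6  0. ]
[ 0.4381 -0.0996  0.085 ] [ 0.18 -0.36 -0.05] 9.85
```

View pics/c5.png

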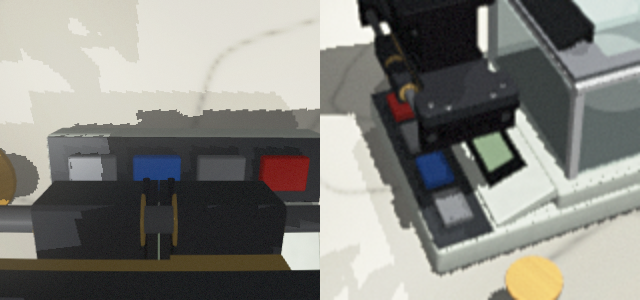

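The fingers line up with the blue key. I descend slowly, watching the force.

Emit:
{"name": "servo_tool", "arguments": {"commands": [[[0,0,0,12,0,0,0],[0,0,0,22,0,0,0],[0,0,0,29,0,0,0],[0,0,0,33,0,0,0],[0,0,0,33,0,0,0]]]}}

```text
time: 10.58
position: [0.4392, -0.0993, 0.0533]
tool_rot: [-1.09, 1.281, 1.091]
ft_force: [-0.2, 0.6, -0.0]
grip_width: 0.005
```

Emit:
{"name": "servo_tool", "arguments": {"commands": [[[0,0,0,1,0,0,0],[0,0,0,2,0,0,0],[0,0,0,3,0,0,0],[0,0,0,4,0,0,0],[0,0,0,4,0,0,0]]]}}

```text
time: 11.2
position: [0.4394, -0.0992, 0.0495]
tool_rot: [-1.09, 1.281, 1.09]
ft_force: [0.4, 0.4, -0.6]
grip_width: 0.011
```

Emit:
{"name": "servo_tool", "arguments": {"commands": [[[0,0,0,1,0,0,0],[0,0,0,2,0,0,0],[0,0,0,2,0,0,0]]]}}

```text
time: 11.58
position: [0.4394, -0.0992, 0.0476]
tool_rot: [-1.09, 1.281, 1.09]
ft_force: [-0.3, 0.1, 2.2]
grip_width: 0.001
```

Emit:
{"name": "servo_tool", "arguments": {"commands": [[[0,0,0,1,0,0,0],[0,0,0,2,0,0,0],[0,0,0,2,0,0,0]]]}}

```text
time: 11.95
position: [0.4394, -0.0992, 0.0456]
tool_rot: [-1.09, 1.281, 1.09]
ft_force: [-1.0, 0.2, 2.8]
grip_width: 0.005
```

Contact is made and the force is on the spring's line. I go on in 1 mm steps to the stop.

Emit:
{"name": "servo_tool", "arguments": {"commands": [[[0,0,0,0.7,0,0,0],[0,0,0,0.7,0,0,0]]]}}

```text
time: 12.2
position: [0.4395, -0.0992, 0.0453]
tool_rot: [-1.09, 1.281, 1.091]
ft_force: [-2.1, 0.0, 9.2]
grip_width: 0.006
```

Emit:
{"name": "servo_tool", "arguments": {"commands": [[[0,0,0,0.7,0,0,0],[0,0,0,0.7,0,0,0]]]}}

```text
time: 12.45
position: [0.4395, -0.0992, 0.0452]
tool_rot: [-1.089, 1.281, 1.091]
ft_force: [-5.6, 0.6, 14.7]
grip_width: 0.0
```

Emit:
{"name": "servo_tool", "arguments": {"commands": [[[0,0,0,0.5,0,0,0],[0,0,0,0.5,0,0,0]]]}}

```text
time: 12.7
position: [0.4396, -0.0992, 0.0451]
tool_rot: [-1.089, 1.28, 1.091]
ft_force: [-6.6, 1.4, 19.0]
grip_width: 0.005
```

The key is at its end stop: z halted at 0.045 and the force rose. I release it and rise straight up.

Emit:
{"name": "servo_tool", "arguments": {"commands": [[[0,0,0,-3,0,0,0],[0,0,0,-8,0,0,0],[0,0,0,-20,0,0,0],[0,0,0,-60,0,0,0],[0,0,0,-110,0,0,0]]]}}

```text
time: 13.32
position: [0.4385, -0.0993, 0.1545]
tool_rot: [-1.09, 1.283, 1.091]
ft_force: [0.8, -0.3, -0.3]
grip_width: 0.005
```

Emit:
{"name": "servo_tool", "arguments": {"commands": [[[0,0,0,-50,0,0,0],[0,0,0,-100,0,30,0],[0,0,0,-130,0,80,0],[0,0,0,-130,0,140,0],[0,0,0,-130,0,200,0]]]}}

```text
time: 13.95
position: [0.4716, 0.0998, 0.285]
tool_rot: [-1.09, 1.278, 1.089]
ft_force: [1.3, -0.6, 0.4]
grip_width: 0.007
```

Emit:
{"name": "servo_tool", "arguments": {"commands": [[[0,0,0,0,0,50,0],[0,0,0,0,0,100,0],[0,0,0,0,0,100,0],[0,0,0,0,0,100,0]]]}}

```text
time: 14.45
position: [0.4873, 0.196, 0.2838]
tool_rot: [-1.091, 1.282, 1.089]
ft_force: [-0.0, -0.4, 0.0]
grip_width: 0.005
```

Run:
```python
from m import *
s=ctrl.get_state(); print(s["position"],s["ft_force"])
a,_=grab("top"); b,_=grab("side"); cv2.imwrite("pics/c6.png",np.hstack([cv2.resize(a[90:290,250:440],None,fx=2,fy=2),cv2.resize(b[170:420,210:430],None,fx=1.6,fy=1.6)]))
```

```text
[0.48728151 0.19603822 0.28380623] [-0.02132893 -0.44987347  0.0016292 ]
```

View pics/c6.png

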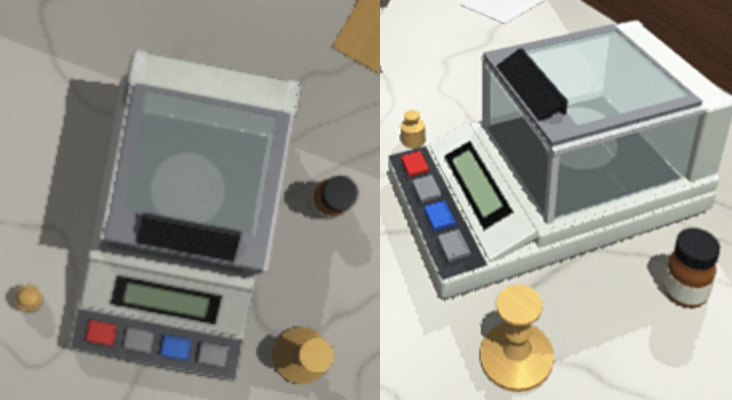

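The door is shut, the keys are up, and the dish and the things around the balance are where they were. The hand is clear, so I hand the job in.

```bash
python3 -c "
from h import *
print(close_job())"
```

```text
the job is handed in; nothing more can be done
None
```

The balance has been zeroed as asked, and the job was handed in at about 14.5 s of the 48 s allowed.

- **Door:** I drew it forward by the ledge with shut fingertips. It moved with 1–2 N until it met the stop, where the fingertips halted and the force rose to about 9.5 N along the pull (about 11 N in all).
- **Tare key:** I then pressed it the full 4 mm. The spring resisted with about 2–3 N on the way down. At the end stop I pressed on a little too long, and the force reached about 19 N vertically (20 N in all). That is well within the limits but firmer than the "lightly" you asked for.
- **Last checks:** The final top and side pictures show the door flush shut, all four keys up, and the dish, weight, candlestick and jar apparently where they were. The hand was clear of everything, with a force reading near zero.
- **Measurements:** Most agreed with the given sizes to about 1–3 mm. The exceptions were the first two-view height of the keys, about 6 mm low at 43 mm, and one ledge reading I threw out because its colour mask was bad. The wrist camera then gave 48.5 mm for the tare key against the stated 49 mm.

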